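Nudge the carrier tray onto the reader's locating pin

TASK

Load the aluminium carrier tray into the tube reader: set it down between the two guides at the near end of the deck, close to the lip and with its hole towards the lip, and let go of it there. Then nudge it gently along the guides, under the reading head, until its hole drops over the locating pin and the tray lies flat on the deck, and leave it there untouched. Do not force the tray against the pin, and leave the tube rack, the marker and the bottle where they are.

Things in the scene. Friction and masses are not known exactly. Their poses are not given: they have to be found in the camera images.
- tray_fin (a point): Centre of the loose aluminium tray's grip fin, half-way up. The fin is 50 mm long (x), 12 thick (y) and stands on the plate, its top 47 mm above the plate's underside; this point lies 28 mm above the underside and 10 mm to +x of the plate's centre. x along the fin, away from the hole; y across it; z up.
- tray_hole (a point): Centre, at the underside, of the tray's one hole: round, 16 mm wide, right through the plate, on its centre line, 55 mm to -x of the fin's centre (45 mm to -x of the plate's). The dark discs beside the fin are flat marks, not holes. Axes as the fin's.
- tray: The same tray, about 0.4 kg: a plate 120 mm (x) by 90 (y) by 10 thick with the fin on top. Origin at the centre of the plate's underside, axes as the fin's. Loaded, its x points the same way as the reader's.
- reader: Fixed tube reader, origin under its middle on the bench; x from its near end (robot side) to its far end, z up. White base 240 mm (x) by 150 (y), its flat top is the deck, 50 up. Two guides along the deck, 94 apart inside (tray play 2 each side), 16 tall, slanting lead-ins above to 24. A grey head overhangs the deck. Do not force the tray against it: 60 N is too much; it slides at 3 to 10 N.
- lip (a point): Middle of the lip's inner face, at deck height: a strip 5 mm tall across the near end of the deck. The plate lies wholly on the far (+x) side of it. It is 114 mm to the near side of the reader's origin. Axes as the reader's.
- head_edge (a point): Middle of the lower near edge of the reading head, 85 mm above the deck and 20 mm to the near side of the reader's origin. The head is 150 mm wide, reaches 130 mm to +x from here and 55 up, on two posts at the far end outside the guides. Gripper bodies do not fit upright over the fin here: the tool must lean, fingers pointing forwards (+x) and down.
- pin_slot (a point): Middle, at deck height, of the 40 mm range in which the fixed steel locating pin stands: on the centre line, up to 20 mm to either side along x; its place differs each time and is not reported. Pin 10 mm wide, 8 tall, tapered tip. The tray set down near the lip rests on it, tipped a few degrees; pushed to +x it slides till the hole meets the pin, drops flat and stops.
- rack: Bystander: white tube rack 85 by 120 by 28 mm with four capped tubes standing to 93 mm; origin at the centre of its underside.
- marker: Bystander: marker pen 115 mm long, 15 mm thick, lying along its x axis; origin under its middle, on the bench.
- reagent: Bystander: white bottle 56 mm wide, 110 mm tall; origin at the centre of its underside.
There are look-alikes about, which are no part of the job. Of the things shaped like the tray, the aluminium one is meant.

How it is judged:
By the outcome, as a careful person would: the job done as asked, in the order asked, and still so for the second after the job is handed in, with the robot touching nothing.
It also fails if it takes over 54 s, if anything falls off the work surface, if the arm or the gripper's body presses on something with over 40 N, if the wrist force passes 120 N, or if a joint passes its speed limit or range.

ROBOT

A 6-joint arm with a two-finger parallel gripper is mounted at the origin on the work surface. World frame = base frame: x ahead of the robot, y to its left, z up, the work surface at z = 0. Lengths are in mm, angles in rad, forces in N, time in s.
With the tool pointing down it reaches from about 275 to 825 mm from the base axis. Payload 4.9 kg.
Tool frame: the origin (TCP) lies on the centre line of the jaws, within the pads' length; the fingertips stand 19 mm ahead of it and the grasp point (between the pads) is the TCP (finger_overhang is the distance from the TCP to the fingertips, in mm); z points along the fingers, y is the line along which they close (so a half turn about z gives the same grasp; the last joint's range is limited). The gripper opens to 85 mm and grips with 20 to 120 N. Pads are 22 mm wide; open, the fingers measure 114 mm over their backs; the gripper's body (76 mm by 85 mm) begins 54 mm behind the grasp point. The pads swing forward as they close: fully open they stand 13 mm farther back than shut.
Start: joints at [1.084, 0.326, -0.193, 1.052, 0, 1.437], TCP at [190.035, 516.145, 250.281] pointing down, gripper open.
Joint ranges: [-2.65, 2.65], [-0.97, 1.79], [-1.3, 1.35], [-1.93, 2.1], [-1.47, 1.37], [-3.14, 3.14]. Speed limits (rad/s): [2.57, 2.57, 3.14, 3.14, 3.14, 3.14].

INTERFACE

Orientations are given as a unit quaternion [x, y, z, w].
In Python, from rig import * gives the robot as it stands.
- The arm moves only by the shell command python3 -m creep 'ROWS' [FORCE]. ROWS is JSON, a list of rows, each an object of numbers: "ax", "ay", "az": the turn, a rotation vector about the tool's x, y, z each as a share of 45 degrees, from -1 to 1; "dx", "dy", "dz": the shift along the tool's x, y, z each as a share of 12 cm, from -1 to 1; "fingers": the closure, from 0 (fully open) to 1 (shut). In form: [{"ax": .., "ay": .., "az": .., "dx": .., "dy": .., "dz": .., "fingers": ..}, ...]. A call has 1 to 20 rows; each row is the pose to reach, as a shift and turn from the pose commanded when the call began, along the tool's axes at that moment; what a row does not reach only later rows make up. A row lasts 1/10 s, in which the tool goes at most 50 mm and 8.59 degrees, less where a joint would pass 70% of its speed; a pose out of reach is approached as far as the arm can. A call with a number of a shift or a turn outside -1 to 1 is refused whole. A call with a gripper value outside its range is refused whole. The fingers move at their own pace and stop on an object; FORCE is the grip in N (left out, the last holds). Time passes only in rows, so rows that repeat a pose let the fingers close. It gives the time, the measured TCP pose, the force, the opening and the grip force at its end, in the units of the state.
- observe(): the state, without advancing time (a new reading comes with each control period).
- get_image(name): name is "side" or "top"; returns the picture (400x640x3 uint8, blue, green, red); there is no depth.
- camera_info(name): a dict with "fx", "fy", "cx", "cy" (pixels), "k1" (the pictures are not rectified: a ray, as slopes to the right and down, at radius r is drawn at 1 + k1 r^2 times it, then the intrinsics apply), "position" and "rotation" of the camera in the world. Camera axes: x right, y down, z forward; pixel columns grow to the right and rows downward; lengths in mm; the calibration is good to about 2 mm. A picture is of the moment at which its call begins. camera_info takes no time and is no camera call.
- finish_job(): hands the job in; it is judged then, once.
The state is a dict: "time": time; "joint_positions": joint angles; "dq": joint speeds; "joint_torque": joint torques, N m; "tcp_pos": TCP position; "eef_rot": TCP orientation; "wrist_force": force on the tool from outside, world axes, zero at the start; "ft_torque": the same for the moment, N m; "width": finger opening in mm; "grasp_force": force on a finger pad.
Only numpy, scipy, OpenCV 4.12 (cv2) and the standard library are available. Lean on these libraries where they do the work, as an engineer would, in place of code of your own. Each camera call takes 0.05 s, during which the arm holds its last target. There are 200 camera calls.

## Working session

There is one attempt and no reset: what is moved stays moved. The work goes in short steps, Python scripts to look and compute and a shell command to move; the robot and the scene stay as the last step left them, time stands still between calls to the robot, and variables do not carry over. Pictures are saved under pics/ and viewed, at most 13 in all, crops included, and the job is handed in when it is done.

```bash
mkdir -p pics; ls
python3 - <<'E'
from rig import *
import cv2
for n in("top","side"):
    cv2.imwrite(f"pics/{n}0.png",get_image(n)); print(n,camera_info(n))
s=observe(); print(s['time'],s['tcp_pos'],s['eef_rot'],s['width'])
E
```

```text
pics
top {'fx': 460.5350193321026, 'fy': 460.5350193321026, 'cx': 323.3034723907259, 'cy': 202.513269208395, 'k1': 0.010602056927575727, 'position': array([ 215.77071671,   21.57526353, 1377.80618258]), 'rotation': array([ 0.71579398, -0.68756843,  0.08661221, -0.08594744])}
side {'fx': 483.7625141114869, 'fy': 483.7625141114869, 'cx': 317.12605918472025, 'cy': 198.80805527318546, 'k1': -0.14986844133166946, 'position': array([ 454.22984199, -762.23807897,  879.96217152]), 'rotation': array([ 0.92393666, -0.01809169,  0.01147091, -0.38194522])}
0.1 [189.81321844 515.70311917 249.59491664] [ 1.75494778e-01  9.84480072e-01 -7.25352680e-04 -2.13188372e-04] 85.4478601883542
```

View pics/top0.png

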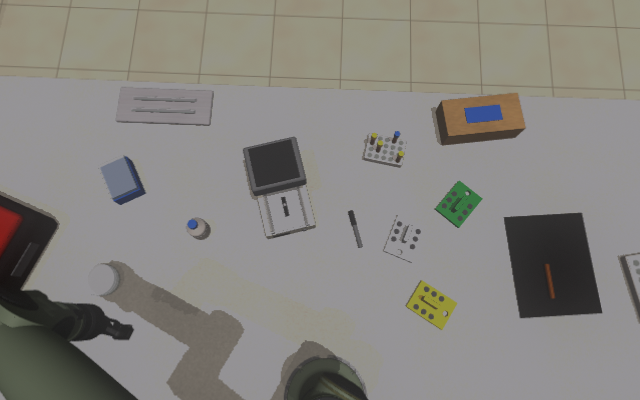

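View pics/side0.png

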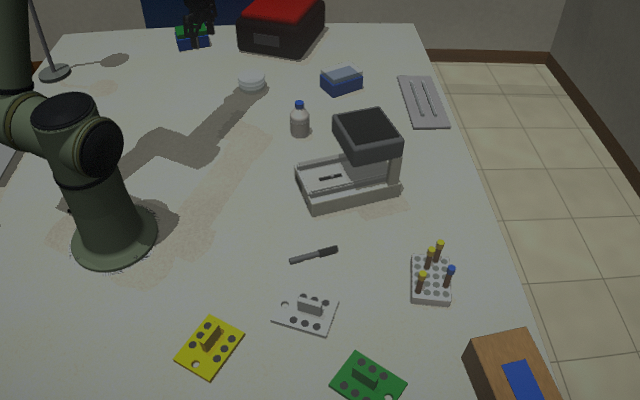

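Top view: tray-shaped things are grey/aluminium at (404,239), yellow at (432,305) and green at (459,204). The grey one fits the description. The reader is at (280,188), marker (355,228), rack (385,150), bottle (197,228). Next is a close crop.

```bash
cat > h.py <<'E'
import numpy as np, cv2
from scipy.spatial.transform import Rotation as R
from rig import *
def ray(n,u,v):
    c=camera_info(n); d=np.array([(u-c['cx'])/c['fx'],(v-c['cy'])/c['fy']]); s=d.copy()
    for _ in range(20): s=d/(1+c['k1']*(s@s))
    return np.array(c['position']),R.from_quat(c['rotation']).apply([*s,1])
def onz(n,u,v,z):
    p,d=ray(n,u,v); return p+d*(z-p[2])/d[2]
def two(a,b):
    (p,d),(q,e)=ray("top",*a),ray("side",*b)
    t=np.linalg.lstsq(np.c_[d,-e],q-p,rcond=None)[0]; return (p+d*t[0]+q+e*t[1])/2,np.linalg.norm(p+d*t[0]-q-e*t[1])
def proj(n,P):
    c=camera_info(n); x=R.from_quat(c['rotation']).inv().apply(np.array(P)-c['position']); s=x[:2]/x[2]; s=s*(1+c['k1']*(s@s))
    return s*[c['fx'],c['fy']]+[c['cx'],c['cy']]
E
python3 - <<'E'
import cv2,numpy as np
t=cv2.imread('pics/top0.png');s=cv2.imread('pics/side0.png')
f=lambda i,x,y,w,h,k:cv2.resize(i[y:y+h,x:x+w],(w*k,h*k),interpolation=cv2.INTER_CUBIC)
a=np.hstack([f(t,370,205,66,60,6),f(t,240,130,80,120,3)[:360] if 0 else cv2.resize(t[130:245,238:325],(396,360),interpolation=cv2.INTER_CUBIC)])
b=np.hstack([cv2.resize(s[280:345,262:350],(396,240),interpolation=cv2.INTER_CUBIC),cv2.resize(s[100:220,285:415],(396,240),interpolation=cv2.INTER_CUBIC)])
cv2.imwrite('pics/crop1.png',np.vstack([a[:,:792],b]))
E
```

```text
(no output)
```

View pics/crop1.png

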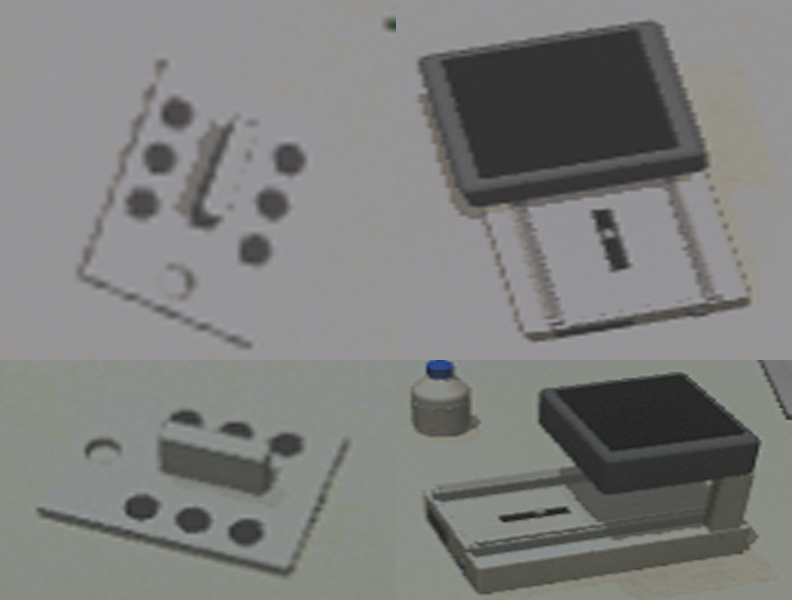

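The grey tray at top (404,239) is the right one. It has a true hole at about (400,252), six flat marks around the fin, and a white/metal finish. The reader's dark pin slot is at about (285,207), with the pin's bright dot at about (284.6,204.5).

Run:
```python
from h import *
def dark(n,box,z,amin,amax,th):
    i=cv2.imread(f'pics/{n}0.png',0);x,y,w,h=box;k=4
    c=cv2.resize(i[y:y+h,x:x+w],None,fx=k,fy=k,interpolation=cv2.INTER_CUBIC)
    N,L,S,C=cv2.connectedComponentsWithStats((c<th).astype('uint8'))
    out=[]
    for j in range(1,N):
        if amin<S[j,4]<amax:
            u=(C[j]+.5)/k-.5+[x,y]; out.append(onz(n,*u,z)); print(n,u.round(1),S[j,2:].tolist(),out[-1][:2].round(1))
    return np.array(out)
dark('top',(382,212,46,52),10,150,900,95)
dark('side',(268,280,75,60),10,150,1500,85)
dark('top',(270,188,30,34),50,100,3000,95)
dark('side',(310,165,40,25),50,100,3000,85)
print('top reader corners',[onz('top',*u,50)[:2].round(1) for u in((267,238),(315.4,225.8))])
print('head near top edge',[onz('top',*u,190)[:2].round(1) for u in((253,193.5),(305.5,182.5))])
print('hole',onz('top',399.6,252,8),onz('side',284.8,304.3,8))
print('fin top', onz('top',407,234,47), )
```

```text
top [398.9 223.5] [19, 19, 268] [ 501.2 -204.4]
top [404.2 235.5] [28, 68, 483] [ 465.  -220.1]
top [396.1 231. ] [19, 19, 277] [ 477.8 -195.8]
top [417.7 231.1] [18, 19, 278] [ 480.  -260.8]
top [393.2 238.5] [19, 18, 269] [ 454.4 -187.2]
top [414.9 238.6] [19, 19, 273] [ 456.9 -252.2]
top [412.  246.2] [18, 19, 280] [ 433.3 -243.3]
side [303.  295.2] [26, 15, 270] [ 455.1 -184.2]
side [314.3 298.4] [27, 16, 290] [ 478.7 -193. ]
side [325.1 302.5] [27, 24, 493] [ 501.  -204.1]
side [283.6 302.6] [29, 15, 151] [ 413.7 -201.1]
side [293.  319.5] [28, 27, 577] [ 433.  -242.8]
side [304.4 322.9] [29, 26, 594] [ 456.3 -251.7]
side [297.5 328.8] [225, 71, 1168] [ 441.9 -264.9]
side [316.2 326.2] [29, 27, 606] [ 479.9 -260. ]
top [277.3 189.4] [83, 21, 1047] [582.  166.1]
top [283.3 200. ] [22, 29, 437] [549.9 146.2]
top [285.7 210.3] [24, 47, 675] [518.8 137.1]
side [314.6 165.7] [55, 13, 430] [494.  186.6]
side [346.9 169.1] [27, 52, 739] [576.8 170.5]
side [329.8 176.9] [92, 30, 1096] [530.8 142. ]
side [343.2 188. ] [69, 17, 630] [561.4 100.2]
top reader corners [array([434. , 186.6]), array([475.9,  47.4])]
head near top edge [array([529.4, 214.8]), array([565.7,  76.4])]
hole [ 414.78105601 -206.6152873     8.        ] [ 416.16974376 -204.26695116    8.        ]
fin top [ 462.97797929 -221.8424073    47.        ]
```

```bash
for i in 1 2; do :; done
python3 -m creep '[{"dx":-0.86,"dy":-1,"fingers":0},{"dx":-0.86,"dy":-1,"fingers":0},{"dx":-0.86,"dy":-1,"fingers":0},{"dx":-0.86,"dy":-1,"fingers":0}]' 30
python3 -m creep '[{"dx":-0.86,"dy":-1,"fingers":0},{"dx":-0.86,"dy":-1,"fingers":0},{"dx":-0.86,"dy":-1,"fingers":0},{"dx":-0.86,"dy":-1,"fingers":0}]'
python3 -m creep '[{"dx":-0.86,"dy":-1,"fingers":0},{"dx":-0.86,"dy":-1,"fingers":0},{"dx":-0.86,"dy":-1,"fingers":0},{"dx":-0.86,"dy":-1,"fingers":0}]'
python3 -m creep '[{"dx":-0.86,"dy":-1,"fingers":0},{"dx":-0.86,"dy":-1,"fingers":0},{"dx":-0.86,"dy":-1,"fingers":0},{"dx":-0.86,"dy":-1,"fingers":0}]'
```

```text
invalid input
invalid input
invalid input
invalid input
```

Run:
```python
from h import *
# reader yaw from head screen rectangle at z=190 and its edges; pin
i=cv2.imread('pics/top0.png',0)[125:200,235:315]
m=cv2.morphologyEx((i<75).astype('uint8'),cv2.MORPH_OPEN,np.ones((3,3)))
c=max(cv2.findContours(m,0,2)[0],key=cv2.contourArea)
q=cv2.approxPolyDP(c,4,True)[:,0]+[235,125]; P=np.array([onz('top',*a,190)[:2] for a in q]); print(q.tolist(),P.round(1))
for k in range(len(P)):
    d=P[(k+1)%len(P)]-P[k]; print(np.hypot(*d).round(1),np.degrees(np.arctan2(d[1],d[0])).round(1))
print('pin',onz('top',284.6,204.5,56))
s=observe();print(s['tcp_pos'],R.from_quat(s['eef_rot']).as_matrix().round(3),s['joint_positions'],s['time'])
```

```text
[[291, 140], [248, 149], [256, 186], [299, 176]] [[685.7 122.1]
 [654.5 238. ]
 [550.4 208.4]
 [583.2  94.8]]
120.0 105.0
108.2 -164.1
118.2 -73.9
106.0 15.0
pin [534.99086933 140.91232493  56.        ]
[189.81321844 515.70311917 249.59491664] [[-0.938  0.346 -0.001]
 [ 0.346  0.938 -0.001]
 [ 0.    -0.002 -1.   ]] [ 1.08380008e+00  3.26861106e-01 -1.93457289e-01  1.05198954e+00
 -3.73859373e-05  1.43661686e+00] 0.1
```

```bash
python3 -m creep '[{"ax":0,"ay":0,"az":0,"dx":-0.86,"dy":-1,"dz":0,"fingers":0},{"ax":0,"ay":0,"az":0,"dx":-0.86,"dy":-1,"dz":0,"fingers":0},{"ax":0,"ay":0,"az":0,"dx":-0.86,"dy":-1,"dz":0,"fingers":0},{"ax":0,"ay":0,"az":0,"dx":-0.86,"dy":-1,"dz":0,"fingers":0}]' 30
```

```text
time: 0.5
tcp_pos: [245.6, 363.7, 249.8]
eef_rot: [0.178, 0.984, -0.002, -0.0]
wrist_force: [0.3, 0.4, -0.8]
width: 85.2
grasp_force: 0.0
```

```bash
python3 -m creep '[{"ax":0,"ay":0,"az":0,"dx":-0.86,"dy":-1,"dz":0,"fingers":0},{"ax":0,"ay":0,"az":0,"dx":-0.86,"dy":-1,"dz":0,"fingers":0},{"ax":0,"ay":0,"az":0,"dx":-0.86,"dy":-1,"dz":0,"fingers":0},{"ax":0,"ay":0,"az":0,"dx":-0.86,"dy":-1,"dz":0,"fingers":0}]'
python3 -m creep '[{"ax":0,"ay":0,"az":0,"dx":-0.86,"dy":-1,"dz":0,"fingers":0},{"ax":0,"ay":0,"az":0,"dx":-0.86,"dy":-1,"dz":0,"fingers":0},{"ax":0,"ay":0,"az":0,"dx":-0.86,"dy":-1,"dz":0,"fingers":0},{"ax":0,"ay":0,"az":0,"dx":-0.86,"dy":-1,"dz":0,"fingers":0}]'
python3 -m creep '[{"ax":0,"ay":0,"az":0,"dx":-0.86,"dy":-1,"dz":0,"fingers":0},{"ax":0,"ay":0,"az":0,"dx":-0.86,"dy":-1,"dz":0,"fingers":0},{"ax":0,"ay":0,"az":0,"dx":-0.86,"dy":-1,"dz":0,"fingers":0},{"ax":0,"ay":0,"az":0,"dx":-0.86,"dy":-1,"dz":0,"fingers":0}]'
python3 -m creep '[{"ax":0,"ay":-0.19,"az":0,"dx":-0.2,"dy":-0.4,"dz":0,"fingers":0},{"ax":0,"ay":-0.38,"az":0,"dx":-0.4,"dy":-0.8,"dz":0,"fingers":0},{"ax":0,"ay":-0.57,"az":0,"dx":-0.4,"dy":-1,"dz":0,"fingers":0},{"ax":0,"ay":-0.74,"az":0,"dx":-0.4,"dy":-1,"dz":0,"fingers":0},{"ax":0,"ay":-0.74,"az":0,"dx":-0.4,"dy":-1,"dz":0,"fingers":0}]'
cat > goal.py <<'E'
from h import *
import sys
# goal in world: x y z, yaw(deg of part x axis), lean(deg) -> tool-frame shift shares and turn shares
x,y,z,yaw,L=map(float,sys.argv[1:6])
s=observe();T=R.from_quat(s['eef_rot']);p=np.array(s['tcp_pos'])
w=np.radians(yaw);l=np.radians(L);X=np.array([np.cos(w),np.sin(w),0]);Z=np.array([0,0,1.])
tz=-np.cos(l)*Z+np.sin(l)*X; ty=np.array([-X[1],X[0],0]); tx=np.cross(ty,tz)
G=R.from_matrix(np.c_[tx,ty,tz])
print('shift',(T.inv().apply(np.array([x,y,z])-p)/120).round(3),'turn',((T.inv()*G).as_rotvec(degrees=True)/45).round(3))
print('tcp',p.round(1),'f',np.round(s['wrist_force'],1),'w',round(s['width'],1),'t',s['time'],'j',np.round(s['joint_positions'],2))
E
python3 goal.py 450.3 -217 81 -20.4 33; python3 goal.py 467.3 -223.3 34 -20.4 33
```

```text
time: 0.9
tcp_pos: [301.9, 216.3, 250.2]
eef_rot: [0.179, 0.984, -0.001, 0.0]
wrist_force: [-0.1, 0.2, 0.4]
width: 85.5
grasp_force: 0.0
time: 1.3
tcp_pos: [358.3, 68.0, 250.5]
eef_rot: [0.179, 0.984, -0.0, 0.001]
wrist_force: [0.2, -0.3, 0.6]
width: 85.2
grasp_force: 0.0
time: 1.7
tcp_pos: [414.1, -80.1, 250.3]
eef_rot: [0.178, 0.984, -0.0, 0.001]
wrist_force: [0.0, 0.6, 0.1]
width: 85.0
grasp_force: 0.0
time: 2.2
tcp_pos: [410.0, -201.1, 244.6]
eef_rot: [0.169, 0.944, -0.047, 0.279]
wrist_force: [-1.2, 1.8, -1.3]
width: 85.4
grasp_force: 0.0
shift [ 0.436 -0.014  1.342] turn [ 0.007 -0.004 -0.001]
tcp [ 410.  -201.1  244.6] f [-1.2  1.8 -1.3] w 85.4 t 2.2 j [-0.76 -0.2  -0.96  0.28  0.22 -0.34]
shift [ 0.521 -0.016  1.753] turn [ 0.007 -0.004 -0.001]
tcp [ 410.  -201.1  244.6] f [-1.2  1.8 -1.3] w 85.4 t 2.2 j [-0.76 -0.2  -0.96  0.28  0.22 -0.34]
```

```bash
python3 -m creep '[{"ax":0,"ay":0,"az":0,"dx":0.25,"dy":-0.015,"dz":0.3,"fingers":0},{"ax":0,"ay":0,"az":0,"dx":0.52,"dy":-0.015,"dz":0.65,"fingers":0},{"ax":0,"ay":0,"az":0,"dx":0.52,"dy":-0.015,"dz":1,"fingers":0},{"ax":0,"ay":0,"az":0,"dx":0.52,"dy":-0.015,"dz":1,"fingers":0},{"ax":0,"ay":0,"az":0,"dx":0.52,"dy":-0.015,"dz":1,"fingers":0}]'
python3 goal.py 467.3 -223.3 37 -20.4 33
python3 - <<'E'
from h import *
t=get_image('top');s=get_image('side')
a=cv2.resize(t[190:290,350:450],(400,400),interpolation=2);b=cv2.resize(s[220:345,240:365],(400,400),interpolation=2)
cv2.imwrite('pics/pre.png',np.hstack([a,b]))
E
```

```text
time: 2.7
tcp_pos: [428.5, -211.4, 113.9]
eef_rot: [0.167, 0.944, -0.048, 0.279]
wrist_force: [-0.5, 0.8, 0.2]
width: 85.5
grasp_force: 0.0
shift [0.066 0.016 0.722] turn [ 0.007 -0.001  0.005]
tcp [ 428.5 -211.4  113.9] f [-0.5  0.8  0.2] w 85.5 t 2.7 j [-0.74  0.13 -1.13 -0.23  0.21 -0.33]
```

View pics/pre.png

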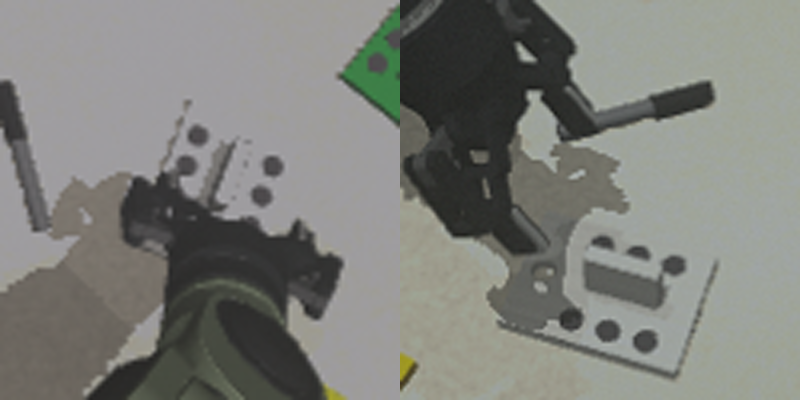

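```bash
python3 -m creep '[{"ax":0,"ay":0,"az":0,"dx":0.065,"dy":0.015,"dz":0.25,"fingers":0},{"ax":0,"ay":0,"az":0,"dx":0.065,"dy":0.015,"dz":0.5,"fingers":0},{"ax":0,"ay":0,"az":0,"dx":0.065,"dy":0.015,"dz":0.72,"fingers":0},{"ax":0,"ay":0,"az":0,"dx":0.065,"dy":0.015,"dz":0.72,"fingers":0},{"ax":0,"ay":0,"az":0,"dx":0.065,"dy":0.015,"dz":0.72,"fingers":0}]'
python3 goal.py 467.3 -223.3 37 -20.4 33
python3 -m creep '[{"ax":0,"ay":0,"az":0,"dx":0,"dy":0,"dz":0,"fingers":0.5},{"ax":0,"ay":0,"az":0,"dx":0,"dy":0,"dz":0,"fingers":0.8},{"ax":0,"ay":0,"az":0,"dx":0,"dy":0,"dz":0,"fingers":1},{"ax":0,"ay":0,"az":0,"dx":0,"dy":0,"dz":0,"fingers":1},{"ax":0,"ay":0,"az":0,"dx":0,"dy":0,"dz":0,"fingers":1},{"ax":0,"ay":0,"az":0,"dx":0,"dy":0,"dz":0,"fingers":1},{"ax":0,"ay":0,"az":0,"dx":0,"dy":0,"dz":0,"fingers":1},{"ax":0,"ay":0,"az":0,"dx":0,"dy":0,"dz":0,"fingers":1}]' 50
```

```text
time: 3.3
tcp_pos: [467.5, -225.5, 41.8]
eef_rot: [0.168, 0.943, -0.051, 0.284]
wrist_force: [-0.2, -0.5, 0.5]
width: 85.2
grasp_force: 0.0
shift [0.028 0.017 0.029] turn [0.002 0.011 0.005]
tcp [ 467.5 -225.5   41.8] f [-0.2 -0.5  0.5] w 85.2 t 3.3 j [-0.69  0.41 -1.11 -0.51  0.19 -0.29]
time: 4.1
tcp_pos: [466.6, -224.9, 39.7]
eef_rot: [0.168, 0.943, -0.05, 0.283]
wrist_force: [-3.9, 2.3, 8.0]
width: 11.1
grasp_force: 49.7
```

```bash
python3 -m creep '[{"ax":0,"ay":0,"az":0,"dx":-0.1,"dy":0,"dz":-0.15,"fingers":1},{"ax":0,"ay":0,"az":0,"dx":-0.25,"dy":0,"dz":-0.4,"fingers":1},{"ax":0,"ay":0,"az":0,"dx":-0.5,"dy":0,"dz":-0.76,"fingers":1},{"ax":0,"ay":0,"az":0,"dx":-0.5,"dy":0,"dz":-0.76,"fingers":1},{"ax":0,"ay":0,"az":0,"dx":-0.5,"dy":0,"dz":-0.76,"fingers":1}]'
python3 goal.py 491.5 129.2 150 15.8 33
```

```text
time: 4.6
tcp_pos: [466.8, -225.5, 149.6]
eef_rot: [0.168, 0.943, -0.051, 0.283]
wrist_force: [-0.5, 0.1, -4.9]
width: 11.2
grasp_force: 50.3
shift [ 0.688  2.844 -0.463] turn [-0.44   0.009 -0.669]
tcp [ 466.8 -225.5  149.6] f [-0.5  0.1 -4.9] w 11.2 t 4.6 j [-0.7   0.11 -1.01 -0.1   0.19 -0.29]
```

```bash
python3 -m creep '[{"ax":0,"ay":0,"az":0,"dx":0.1,"dy":0.3,"dz":-0.06,"fingers":1},{"ax":0,"ay":0,"az":0,"dx":0.2,"dy":0.65,"dz":-0.14,"fingers":1},{"ax":0,"ay":0,"az":0,"dx":0.28,"dy":1,"dz":-0.19,"fingers":1},{"ax":0,"ay":0,"az":0,"dx":0.28,"dy":1,"dz":-0.19,"fingers":1}]'
python3 -m creep '[{"ax":-0.11,"ay":0,"az":-0.16,"dx":0.1,"dy":0.3,"dz":-0.06,"fingers":1},{"ax":-0.22,"ay":0,"az":-0.33,"dx":0.2,"dy":0.65,"dz":-0.14,"fingers":1},{"ax":-0.33,"ay":0,"az":-0.5,"dx":0.28,"dy":1,"dz":-0.19,"fingers":1},{"ax":-0.44,"ay":0.01,"az":-0.67,"dx":0.28,"dy":1,"dz":-0.19,"fingers":1},{"ax":-0.44,"ay":0.01,"az":-0.67,"dx":0.28,"dy":1,"dz":-0.19,"fingers":1},{"ax":-0.44,"ay":0.01,"az":-0.67,"dx":0.28,"dy":1,"dz":-0.19,"fingers":1}]'
python3 goal.py 491.5 129.2 150 15.8 33
```

```text
time: 5.0
tcp_pos: [466.4, -91.4, 144.4]
eef_rot: [0.164, 0.945, -0.047, 0.278]
wrist_force: [-0.5, -1.0, -3.2]
width: 10.8
grasp_force: 51.1
time: 5.6
tcp_pos: [471.8, 28.0, 146.9]
eef_rot: [-0.131, 0.951, 0.041, 0.278]
wrist_force: [-0.3, -0.3, -4.3]
width: 10.9
grasp_force: 51.5
shift [-0.338  0.767  0.19 ] turn [ 0.005 -0.009 -0.003]
tcp [471.8  28.  146.9] f [-0.3 -0.3 -4.3] w 10.9 t 5.6 j [-0.27  0.04 -1.07 -0.04  0.29 -0.47]
```

```bash
python3 -m creep '[{"ax":0,"ay":0,"az":0,"dx":-0.12,"dy":0.27,"dz":0.07,"fingers":1},{"ax":0,"ay":0,"az":0,"dx":-0.25,"dy":0.55,"dz":0.13,"fingers":1},{"ax":0,"ay":0,"az":0,"dx":-0.34,"dy":0.765,"dz":0.19,"fingers":1},{"ax":0,"ay":0,"az":0,"dx":-0.34,"dy":0.765,"dz":0.19,"fingers":1},{"ax":0,"ay":0,"az":0,"dx":-0.34,"dy":0.765,"dz":0.19,"fingers":1}]'
python3 goal.py 531.9 140.7 118 15.8 33
python3 - <<'E'
from h import *
t=get_image('top');s=get_image('side');cv2.imwrite('pics/t2.png',t);cv2.imwrite('pics/s2.png',s)
a=cv2.resize(t[130:245,235:325],(400,511),interpolation=2);b=cv2.resize(s[90:220,285:387],(400,511),interpolation=2)
cv2.imwrite('pics/over.png',np.hstack([a,b]))
E
```

```text
time: 6.1
tcp_pos: [491.3, 129.5, 150.7]
eef_rot: [-0.132, 0.951, 0.04, 0.278]
wrist_force: [-0.2, -0.7, -4.0]
width: 10.9
grasp_force: 51.7
shift [-0.148 -0.003  0.419] turn [ 0.004 -0.008 -0.   ]
tcp [491.3 129.5 150.7] f [-0.2 -0.7 -4. ] w 10.9 t 6.1 j [ 0.04  0.08 -1.02 -0.09  0.13 -0.2 ]
```

View pics/over.png

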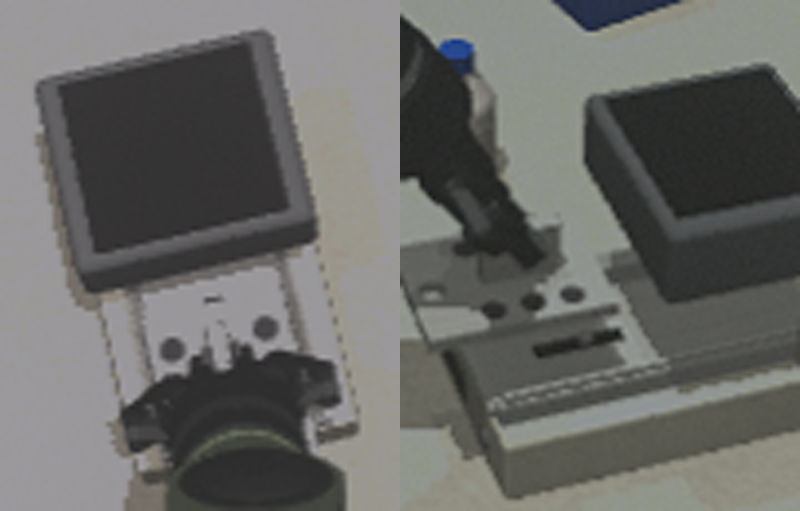

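Run:
```python
from h import *
def dark(n,box,z,amin,amax,th):
    i=cv2.imread(f'pics/{n}2.png'.replace('top','t').replace('side','s'),0);x,y,w,h=box;k=4
    c=cv2.resize(i[y:y+h,x:x+w],None,fx=k,fy=k,interpolation=2)
    N,L,S,C=cv2.connectedComponentsWithStats((c<th).astype('uint8'))
    for j in range(1,N):
        if amin<S[j,4]<amax:
            u=(C[j]+.5)/k-.5+[x,y]; q=onz(n,*u,z)[:2]; w_=np.radians(15.8);d=q-[491.3,129.5]
            print(n,u.round(1),S[j,2:].tolist(),q.round(1),'in fin frame',(d@[np.cos(w_),np.sin(w_)]).round(1),(d@[-np.sin(w_),np.cos(w_)]).round(1))
dark('top',(266,198,36,16),121,100,900,95)
dark('side',(301,158,38,16),121,100,900,85)
# guide lines in first top image: Canny/Hough on the open deck
g=cv2.imread('pics/top0.png',0); x,y=255,188; c=cv2.resize(g[y:y+52,x:x+65],None,fx=4,fy=4,interpolation=2)
for l in cv2.HoughLinesP(cv2.Canny(c,25,70),1,np.pi/720,40,minLineLength=70,maxLineGap=12)[:,0]:
    a=[onz('top',(l[k]+.5)/4-.5+x,(l[k+1]+.5)/4-.5+y,66)[:2] for k in(0,2)]
    d=a[1]-a[0]; an=np.degrees(np.arctan2(d[1],d[0])); w_=np.radians(15.8); o=[(p-[568.5,151])@np.array([[np.cos(w_),-np.sin(w_)],[np.sin(w_),np.cos(w_)]]) for p in a]
    print('line ang',round((an+90)%180-90,1),'reader xy',np.round(o,1).tolist())
```

```text
top [294.2 203.4] [21, 20, 319] [523.4 108.2] in fin frame 25.1 -29.3
top [273.3 208.3] [21, 20, 319] [507.1 166.1] in fin frame 25.1 30.9
side [328.4 164.6] [23, 15, 261] [523.6 108.3] in fin frame 25.3 -29.2
side [308.6 168.3] [39, 26, 565] [475.8  96.5] in fin frame -23.9 -27.5
line ang -73.3 reader xy [[-117.4, 71.9], [-115.5, -46.0]]
line ang -73.9 reader xy [[-125.5, 66.2], [-125.0, -32.0]]
line ang -73.9 reader xy [[-0.1, 72.9], [0.5, -39.5]]
line ang -73.4 reader xy [[-116.6, 71.7], [-115.0, -43.9]]
line ang -73.7 reader xy [[8.0, 74.2], [8.9, -27.7]]
line ang 16.6 reader xy [[-0.8, 73.0], [-122.0, 71.4]]
line ang 16.1 reader xy [[2.8, -52.9], [-124.8, -53.5]]
line ang 17.3 reader xy [[-4.6, 76.8], [-116.1, 73.8]]
line ang 15.6 reader xy [[6.8, 45.9], [-125.0, 46.3]]
line ang 15.2 reader xy [[-4.9, -45.8], [-80.9, -45.0]]
line ang 16.0 reader xy [[-7.6, -73.2], [-121.3, -73.7]]
line ang -73.8 reader xy [[-126.0, 57.5], [-125.5, -34.1]]
line ang 16.9 reader xy [[-12.1, 6.3], [-72.0, 5.2]]
line ang 15.5 reader xy [[-46.5, 44.4], [-117.9, 44.8]]
line ang -74.1 reader xy [[-115.3, 39.8], [-115.2, -13.4]]
line ang 15.3 reader xy [[-44.8, 44.8], [-117.7, 45.5]]
line ang -74.1 reader xy [[0.9, 44.2], [1.0, -37.3]]
line ang 16.8 reader xy [[-13.5, -6.1], [-70.3, -7.1]]
line ang 16.1 reader xy [[-7.6, -53.5], [-109.8, -54.0]]
line ang 16.2 reader xy [[-6.7, -76.4], [-110.0, -77.1]]
line ang 15.2 reader xy [[-49.6, -46.2], [-114.6, -45.5]]
line ang 17.6 reader xy [[-53.2, 74.1], [-121.1, 71.9]]
```

```bash
python3 goal.py 527.4 138.3 117 16 39; python3 goal.py 527.4 138.3 98 16 39
```

```text
shift [-0.104 -0.003  0.407] turn [-0.    -0.14  -0.006]
tcp [491.8 128.5 151.3] f [ 1.  -0.9 -4.2] w 10.9 t 6.2 j [ 0.04  0.08 -1.02 -0.09  0.13 -0.2 ]
shift [-0.019 -0.003  0.54 ] turn [-0.    -0.14  -0.006]
tcp [491.8 128.5 151.3] f [ 1.  -0.9 -4.2] w 10.9 t 6.2 j [ 0.04  0.08 -1.02 -0.09  0.13 -0.2 ]
```

```bash
python3 -m creep '[{"ax":0,"ay":-0.05,"az":0,"dx":-0.04,"dy":-0.006,"dz":0.15,"fingers":1},{"ax":0,"ay":-0.1,"az":-0.005,"dx":-0.08,"dy":-0.006,"dz":0.3,"fingers":1},{"ax":0,"ay":-0.14,"az":-0.005,"dx":-0.104,"dy":-0.006,"dz":0.407,"fingers":1},{"ax":0,"ay":-0.14,"az":-0.005,"dx":-0.104,"dy":-0.006,"dz":0.407,"fingers":1},{"ax":0,"ay":-0.14,"az":-0.005,"dx":-0.104,"dy":-0.006,"dz":0.407,"fingers":1}]'
python3 goal.py 527.4 138.3 98 16 39
```

```text
time: 6.7
tcp_pos: [527.8, 137.7, 117.6]
eef_rot: [-0.131, 0.934, 0.047, 0.33]
wrist_force: [-0.1, 1.1, -4.1]
width: 11.0
grasp_force: 51.7
shift [0.104 0.006 0.126] turn [-0.    -0.    -0.002]
tcp [527.8 137.7 117.6] f [-0.1  1.1 -4.1] w 11.0 t 6.7 j [ 0.04  0.24 -1.09 -0.43  0.15 -0.18]
```

```bash
python3 -m creep '[{"ax":0,"ay":0,"az":0,"dx":0.03,"dy":0,"dz":0.04,"fingers":1},{"ax":0,"ay":0,"az":0,"dx":0.06,"dy":0,"dz":0.08,"fingers":1},{"ax":0,"ay":0,"az":0,"dx":0.08,"dy":0,"dz":0.1,"fingers":1},{"ax":0,"ay":0,"az":0,"dx":0.08,"dy":0,"dz":0.1,"fingers":1},{"ax":0,"ay":0,"az":0,"dx":0.08,"dy":0,"dz":0.1,"fingers":1}]'
python3 -m creep '[{"ax":0,"ay":0,"az":0,"dx":0.01,"dy":0,"dz":0.013,"fingers":1},{"ax":0,"ay":0,"az":0,"dx":0.018,"dy":0,"dz":0.024,"fingers":1},{"ax":0,"ay":0,"az":0,"dx":0.018,"dy":0,"dz":0.024,"fingers":1}]'
python3 goal.py 527.4 138.3 98 16 39
```

```text
time: 7.2
tcp_pos: [528.8, 138.9, 103.1]
eef_rot: [-0.132, 0.933, 0.047, 0.332]
wrist_force: [-0.2, -0.1, -4.3]
width: 11.3
grasp_force: 51.8
time: 7.5
tcp_pos: [528.9, 138.9, 99.4]
eef_rot: [-0.131, 0.933, 0.047, 0.332]
wrist_force: [-0.5, 0.0, -4.2]
width: 11.3
grasp_force: 51.8
shift [ 0.018 -0.001  0.001] turn [0.001 0.004 0.001]
tcp [528.9 138.9  99.4] f [-0.5  0.  -4.2] w 11.3 t 7.5 j [ 0.04  0.3  -1.11 -0.5   0.15 -0.18]
```

```bash
python3 -m creep '[{"ax":0,"ay":0,"az":0,"dx":0.007,"dy":0,"dz":0.007,"fingers":1},{"ax":0,"ay":0,"az":0,"dx":0.013,"dy":0,"dz":0.013,"fingers":1},{"ax":0,"ay":0,"az":0,"dx":0.013,"dy":0,"dz":0.013,"fingers":1}]'
python3 -m creep '[{"ax":0,"ay":0,"az":0,"dx":0.005,"dy":0,"dz":0.007,"fingers":1},{"ax":0,"ay":0,"az":0,"dx":0.008,"dy":0,"dz":0.01,"fingers":1},{"ax":0,"ay":0,"az":0,"dx":0.008,"dy":0,"dz":0.01,"fingers":1}]'
python3 - <<'E'
from h import *
t=get_image('top');s=get_image('side');cv2.imwrite('pics/t3.png',t);cv2.imwrite('pics/s3.png',s)
a=cv2.resize(t[130:245,235:325],(400,511),interpolation=2);b=cv2.resize(s[100:215,290:380],(400,511),interpolation=2)
cv2.imwrite('pics/low.png',np.hstack([a,b]))
E
```

```text
time: 7.8
tcp_pos: [528.8, 138.8, 97.3]
eef_rot: [-0.131, 0.933, 0.047, 0.332]
wrist_force: [-0.8, 0.2, -5.4]
width: 10.9
grasp_force: 51.8
time: 8.1
tcp_pos: [529.0, 138.9, 96.7]
eef_rot: [-0.131, 0.933, 0.047, 0.333]
wrist_force: [-6.6, -1.1, 7.2]
width: 11.4
grasp_force: 53.8
```

View pics/low.png

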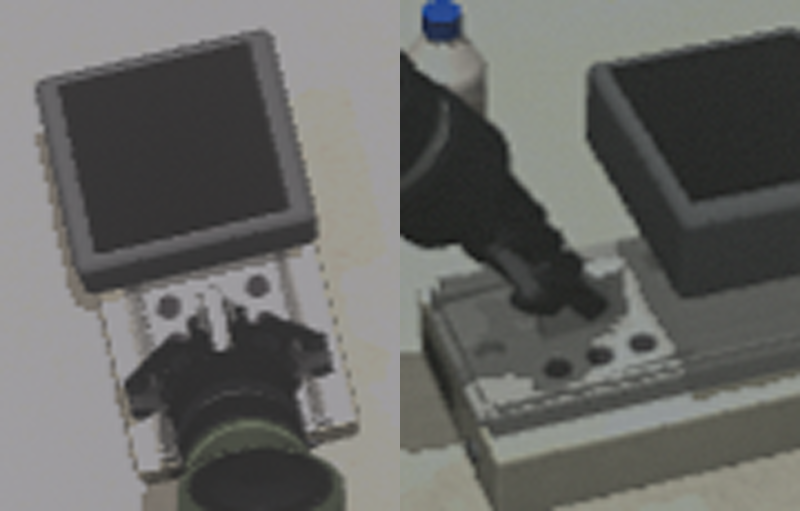

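```bash
python3 -m creep '[{"ax":0,"ay":0,"az":0,"dx":0,"dy":0,"dz":0,"fingers":0.8},{"ax":0,"ay":0,"az":0,"dx":0,"dy":0,"dz":0,"fingers":0.6},{"ax":0,"ay":0,"az":0,"dx":0,"dy":0,"dz":0,"fingers":0.55},{"ax":0,"ay":0,"az":0,"dx":0,"dy":0,"dz":0,"fingers":0.55},{"ax":0,"ay":0,"az":0,"dx":0,"dy":0,"dz":0,"fingers":0.55}]'
python3 -m creep '[{"ax":0,"ay":0,"az":0,"dx":0,"dy":0,"dz":-0.1,"fingers":0.55},{"ax":0,"ay":0,"az":0,"dx":0,"dy":0,"dz":-0.3,"fingers":0.55},{"ax":0,"ay":0,"az":0,"dx":0,"dy":0,"dz":-0.6,"fingers":0.55},{"ax":0,"ay":0,"az":0,"dx":0,"dy":0,"dz":-1,"fingers":0.55},{"ax":0,"ay":0,"az":0,"dx":0,"dy":0,"dz":-1,"fingers":0.55},{"ax":0,"ay":0,"az":0,"dx":0,"dy":0,"dz":-1,"fingers":0.55}]'
python3 - <<'E'
from h import *
t=get_image('top');s=get_image('side');cv2.imwrite('pics/t4.png',t);cv2.imwrite('pics/s4.png',s)
a=cv2.resize(t[130:245,235:325],(400,511),interpolation=2);b=cv2.resize(s[100:215,290:380],(400,511),interpolation=2)
cv2.imwrite('pics/rel.png',np.hstack([a,b]))
E
```

```text
time: 8.7
tcp_pos: [529.1, 138.8, 96.0]
eef_rot: [-0.131, 0.933, 0.047, 0.332]
wrist_force: [-0.1, 1.3, 0.2]
width: 38.2
grasp_force: 0.0
time: 9.3
tcp_pos: [457.2, 117.7, 191.8]
eef_rot: [-0.131, 0.932, 0.046, 0.335]
wrist_force: [0.2, 0.1, -0.4]
width: 38.4
grasp_force: 0.0
```

View pics/rel.png

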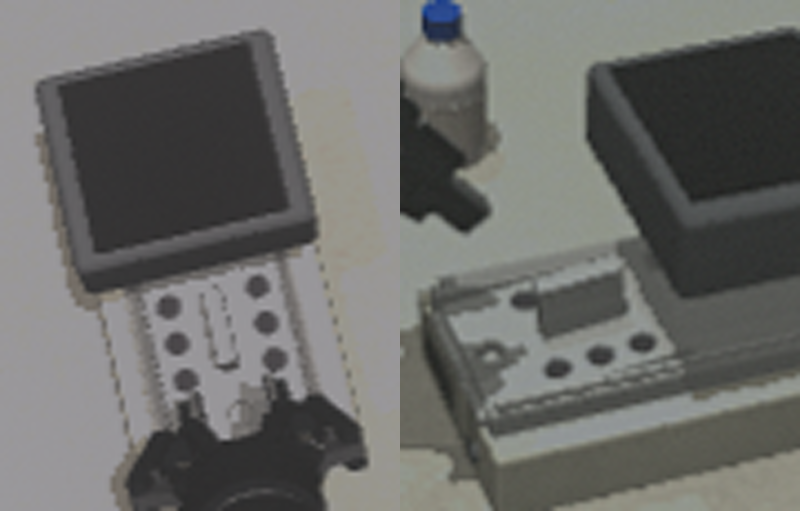

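```bash
python3 goal.py 446.5 116 140 16 0
```

```text
shift [0.318 0.008 0.26 ] turn [0.    0.87  0.001]
tcp [456.3 117.8 188.3] f [ 0.   0.1 -0.8] w 38.3 t 9.4 j [-0.02 -0.09 -1.15 -0.15  0.19 -0.23]
```

Run:
```python
from h import *
o=np.array([568.5,151]);w=np.radians(16);M=np.array([[np.cos(w),np.sin(w)],[-np.sin(w),np.cos(w)]])
L=[(169,307),(177,343),(186,381),(258,285),(266,322),(274,358)];m=[]
for i,(a,b) in enumerate(L):
    z=60+(95-25*(i%3)) *.11; m.append(M@(onz('top',a/4.444+235,b/4.443+130,z)[:2]-o))
m=np.array(m);print(m.round(1).tolist(),'fin centre',m.mean(0).round(1))
```

```text
[[-14.8, 28.6], [-39.2, 28.8], [-64.9, 28.6], [-14.0, -31.7], [-39.1, -31.2], [-63.5, -30.9]] fin centre [-39.3  -1.3]
```

```bash
python3 -m creep '[{"ax":0,"ay":0.19,"az":0,"dx":0.1,"dy":0.005,"dz":0,"fingers":1},{"ax":0,"ay":0.38,"az":0,"dx":0.2,"dy":0.005,"dz":0,"fingers":1},{"ax":0,"ay":0.57,"az":0,"dx":0.32,"dy":0.005,"dz":0.1,"fingers":1},{"ax":0,"ay":0.76,"az":0,"dx":0.32,"dy":0.005,"dz":0.2,"fingers":1},{"ax":0,"ay":0.87,"az":0,"dx":0.32,"dy":0.005,"dz":0.26,"fingers":1},{"ax":0,"ay":0.87,"az":0,"dx":0.32,"dy":0.005,"dz":0.26,"fingers":1},{"ax":0,"ay":0.87,"az":0,"dx":0.32,"dy":0.005,"dz":0.26,"fingers":1}]' 30
python3 goal.py 446.5 116 76 16 0
```

```text
time: 10.1
tcp_pos: [445.2, 115.8, 137.0]
eef_rot: [-0.14, 0.99, 0.0, -0.002]
wrist_force: [-0.8, 0.7, -0.6]
width: -0.0
grasp_force: 0.0
shift [-0.013 -0.002  0.509] turn [ 0.002 -0.006  0.001]
tcp [445.2 115.8 137. ] f [-0.8  0.7 -0.6] w -0.0 t 10.1 j [ 0.09  0.28 -0.58  0.71  0.   -0.19]
```

```bash
python3 -m creep '[{"ax":0,"ay":0,"az":0,"dx":0,"dy":0,"dz":0.25,"fingers":1},{"ax":0,"ay":0,"az":0,"dx":0,"dy":0,"dz":0.4,"fingers":1},{"ax":0,"ay":0,"az":0,"dx":0,"dy":0,"dz":0.47,"fingers":1},{"ax":0,"ay":0,"az":0,"dx":0,"dy":0,"dz":0.5,"fingers":1},{"ax":0,"ay":0,"az":0,"dx":0,"dy":0,"dz":0.5,"fingers":1},{"ax":0,"ay":0,"az":0,"dx":0,"dy":0,"dz":0.5,"fingers":1}]'
python3 goal.py 446.5 116 76 16 0
python3 - <<'E'
from h import *
s=get_image('side');cv2.imwrite('pics/push0.png',cv2.resize(s[100:215,290:410],(720,600),interpolation=2)[:600])
E
```

```text
time: 10.7
tcp_pos: [446.6, 115.7, 81.2]
eef_rot: [-0.139, 0.99, 0.0, 0.001]
wrist_force: [-0.7, -0.2, 1.0]
width: -0.1
grasp_force: 0.0
shift [0.    0.003 0.043] turn [-0.     0.003  0.001]
tcp [446.6 115.7  81.2] f [-0.7 -0.2  1. ] w -0.1 t 10.7 j [ 0.09  0.36 -0.64  0.56  0.   -0.19]
```

View pics/push0.png

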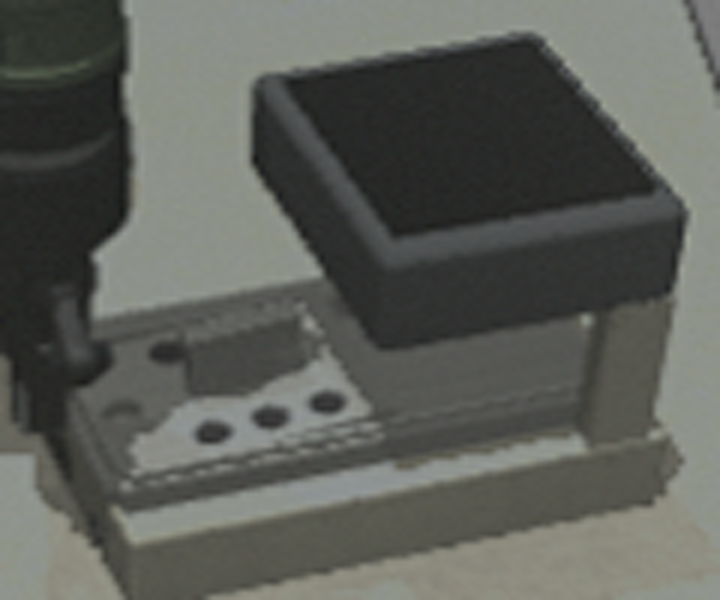

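```bash
python3 -m creep '[{"ax":0,"ay":0,"az":0,"dx":0,"dy":0,"dz":0.02,"fingers":1},{"ax":0,"ay":0,"az":0,"dx":0,"dy":0,"dz":0.03,"fingers":1},{"ax":0,"ay":0,"az":0,"dx":0,"dy":0,"dz":0.03,"fingers":1},{"ax":0,"ay":0,"az":0,"dx":0,"dy":0,"dz":0.03,"fingers":1}]'
python3 goal.py 446.5 116 76 16 0
```

```text
time: 11.15
tcp_pos: [446.2, 115.7, 76.9]
eef_rot: [-0.14, 0.99, 0.0, 0.0]
wrist_force: [-0.3, 0.1, 0.0]
width: 0.3
grasp_force: 0.0
shift [-0.003  0.002  0.008] turn [0.    0.001 0.001]
tcp [446.2 115.7  76.9] f [-0.3  0.1  0. ] w 0.3 t 11.15 j [ 0.09  0.37 -0.65  0.55  0.   -0.19]
```

```bash
python3 -m creep '[{"ax":0,"ay":0,"az":0,"dx":-0.01,"dy":0,"dz":0.006,"fingers":1},{"ax":0,"ay":0,"az":0,"dx":-0.03,"dy":0,"dz":0.008,"fingers":1},{"ax":0,"ay":0,"az":0,"dx":-0.045,"dy":0,"dz":0.008,"fingers":1},{"ax":0,"ay":0,"az":0,"dx":-0.06,"dy":0,"dz":0.008,"fingers":1},{"ax":0,"ay":0,"az":0,"dx":-0.075,"dy":0,"dz":0.008,"fingers":1},{"ax":0,"ay":0,"az":0,"dx":-0.09,"dy":0,"dz":0.008,"fingers":1},{"ax":0,"ay":0,"az":0,"dx":-0.1,"dy":0,"dz":0.008,"fingers":1}]'
python3 -m creep '[{"ax":0,"ay":0,"az":0,"dx":-0.015,"dy":0,"dz":0,"fingers":1},{"ax":0,"ay":0,"az":0,"dx":-0.03,"dy":0,"dz":0,"fingers":1},{"ax":0,"ay":0,"az":0,"dx":-0.03,"dy":0,"dz":0,"fingers":1}]'
python3 - <<'E'
from h import *
s=observe();print(s['tcp_pos'],s['wrist_force'])
t=get_image('top')
g=t[150:240,250:320];c=cv2.cvtColor(cv2.resize(g,None,fx=4,fy=4,interpolation=2),6)
N,L,S,C=cv2.connectedComponentsWithStats((c<95).astype('uint8'))
print([((C[j]+.5)/4-.5+[250,150]).round(1).tolist() for j in range(1,N) if 150<S[j,4]<450])
E
```

```text
time: 11.85
tcp_pos: [456.4, 118.7, 75.6]
eef_rot: [-0.14, 0.99, -0.0, -0.001]
wrist_force: [-4.6, -1.5, 3.9]
width: 0.0
grasp_force: 2.0
time: 12.15
tcp_pos: [461.4, 120.1, 75.8]
eef_rot: [-0.14, 0.99, 0.0, 0.0]
wrist_force: [-1.7, -0.5, -0.1]
width: 0.2
grasp_force: 1.2
[461.43222322 120.05611584  75.8185445 ] [-1.6770066  -0.45969915 -0.12116522]
[[283.9, 181.3]]
```

```bash
python3 -m creep '[{"ax":0,"ay":0,"az":0,"dx":-0.015,"dy":0,"dz":0,"fingers":1},{"ax":0,"ay":0,"az":0,"dx":-0.03,"dy":0,"dz":0,"fingers":1},{"ax":0,"ay":0,"az":0,"dx":-0.045,"dy":0,"dz":0,"fingers":1},{"ax":0,"ay":0,"az":0,"dx":-0.06,"dy":0,"dz":0,"fingers":1},{"ax":0,"ay":0,"az":0,"dx":-0.06,"dy":0,"dz":0,"fingers":1}]'
python3 -m creep '[{"ax":0,"ay":0,"az":0,"dx":-0.015,"dy":0,"dz":0,"fingers":1},{"ax":0,"ay":0,"az":0,"dx":-0.03,"dy":0,"dz":0,"fingers":1},{"ax":0,"ay":0,"az":0,"dx":-0.045,"dy":0,"dz":0,"fingers":1},{"ax":0,"ay":0,"az":0,"dx":-0.06,"dy":0,"dz":0,"fingers":1},{"ax":0,"ay":0,"az":0,"dx":-0.075,"dy":0,"dz":0,"fingers":1},{"ax":0,"ay":0,"az":0,"dx":-0.09,"dy":0,"dz":0,"fingers":1},{"ax":0,"ay":0,"az":0,"dx":-0.09,"dy":0,"dz":0,"fingers":1}]'
python3 goal.py 478 125 76 16 10
python3 - <<'E'
from h import *
t=get_image('top');s=get_image('side')
a=cv2.resize(t[130:245,235:325],(400,511),interpolation=2);b=cv2.resize(s[100:215,290:380],(400,511),interpolation=2)
cv2.imwrite('pics/push1.png',np.hstack([a,b]))
E
```

```text
time: 12.7
tcp_pos: [468.6, 122.1, 76.0]
eef_rot: [-0.14, 0.99, 0.0, 0.001]
wrist_force: [-1.3, -0.6, 0.3]
width: 0.1
grasp_force: 1.0
time: 13.4
tcp_pos: [478.9, 125.0, 76.0]
eef_rot: [-0.14, 0.99, 0.0, 0.001]
wrist_force: [-2.5, -0.8, 1.7]
width: 0.1
grasp_force: 1.5
shift [0.008 0.002 0.   ] turn [-0.    -0.221  0.001]
tcp [478.9 125.   76. ] f [-2.5 -0.8  1.7] w 0.1 t 13.4 j [ 0.11  0.42 -0.56  0.59  0.   -0.17]
```

View pics/push1.png

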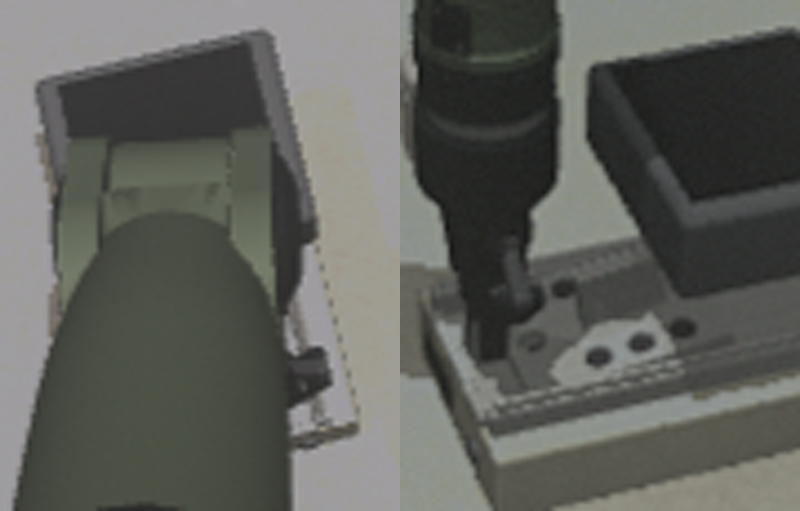

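```bash
python3 goal.py 471.4 123.1 74 16 15
python3 -m creep '[{"ax":0,"ay":0,"az":0,"dx":0.06,"dy":0,"dz":-0.03,"fingers":1},{"ax":0,"ay":-0.1,"az":0,"dx":0.06,"dy":0,"dz":-0.03,"fingers":1},{"ax":0,"ay":-0.25,"az":0,"dx":0.063,"dy":0,"dz":-0.01,"fingers":1},{"ax":0,"ay":-0.333,"az":0,"dx":0.063,"dy":0,"dz":0.01,"fingers":1},{"ax":0,"ay":-0.333,"az":0,"dx":0.063,"dy":0,"dz":0.02,"fingers":1},{"ax":0,"ay":-0.333,"az":0,"dx":0.063,"dy":0,"dz":0.02,"fingers":1},{"ax":0,"ay":-0.333,"az":0,"dx":0.063,"dy":0,"dz":0.02,"fingers":1}]'
python3 goal.py 509 134 73 16 15
```

```text
shift [0.065 0.002 0.017] turn [ 0.    -0.332  0.001]
tcp [478.9 125.   76.1] f [-1.4 -0.6  1.6] w -0.2 t 13.5 j [ 0.11  0.42 -0.56  0.59  0.   -0.17]
time: 14.2
tcp_pos: [472.5, 122.9, 74.1]
eef_rot: [-0.138, 0.982, 0.018, 0.13]
wrist_force: [-0.3, 0.5, 0.6]
width: 0.3
grasp_force: 0.0
shift [-0.304  0.005  0.091] turn [-0.     0.001  0.001]
tcp [472.5 122.9  74.1] f [-0.3  0.5  0.6] w 0.3 t 14.2 j [ 0.07  0.29 -0.85  0.18  0.05 -0.2 ]
```

```bash
python3 -m creep '[{"ax":0,"ay":0,"az":0,"dx":-0.02,"dy":0,"dz":0.005,"fingers":1},{"ax":0,"ay":0,"az":0,"dx":-0.04,"dy":0,"dz":0.01,"fingers":1},{"ax":0,"ay":0,"az":0,"dx":-0.06,"dy":0,"dz":0.016,"fingers":1},{"ax":0,"ay":0,"az":0,"dx":-0.08,"dy":0,"dz":0.0215,"fingers":1},{"ax":0,"ay":0,"az":0,"dx":-0.1,"dy":0,"dz":0.027,"fingers":1},{"ax":0,"ay":0,"az":0,"dx":-0.12,"dy":0,"dz":0.032,"fingers":1},{"ax":0,"ay":0,"az":0,"dx":-0.12,"dy":0,"dz":0.032,"fingers":1}]'
python3 -m creep '[{"ax":0,"ay":0,"az":0,"dx":-0.016,"dy":0,"dz":0.004,"fingers":1},{"ax":0,"ay":0,"az":0,"dx":-0.032,"dy":0,"dz":0.009,"fingers":1},{"ax":0,"ay":0,"az":0,"dx":-0.048,"dy":0,"dz":0.013,"fingers":1},{"ax":0,"ay":0,"az":0,"dx":-0.064,"dy":0,"dz":0.017,"fingers":1},{"ax":0,"ay":0,"az":0,"dx":-0.064,"dy":0,"dz":0.017,"fingers":1}]'
python3 - <<'E'
from h import *
s=observe();print(s['tcp_pos'],s['wrist_force'])
s=get_image('side')
cv2.imwrite('pics/push2.png',cv2.resize(s[100:215,290:410],(720,600),interpolation=2)[:600])
E
```

```text
time: 14.9
tcp_pos: [485.8, 127.1, 73.4]
eef_rot: [-0.138, 0.982, 0.018, 0.129]
wrist_force: [-1.4, -0.5, -1.3]
width: 0.2
grasp_force: 0.5
time: 15.4
tcp_pos: [493.7, 129.3, 73.7]
eef_rot: [-0.138, 0.982, 0.018, 0.13]
wrist_force: [-1.2, 0.4, 0.9]
width: -0.2
grasp_force: 0.3
[493.69811478 129.26208409  73.73436474] [-1.21352252  0.37346091  0.93455736]
```

View pics/push2.png

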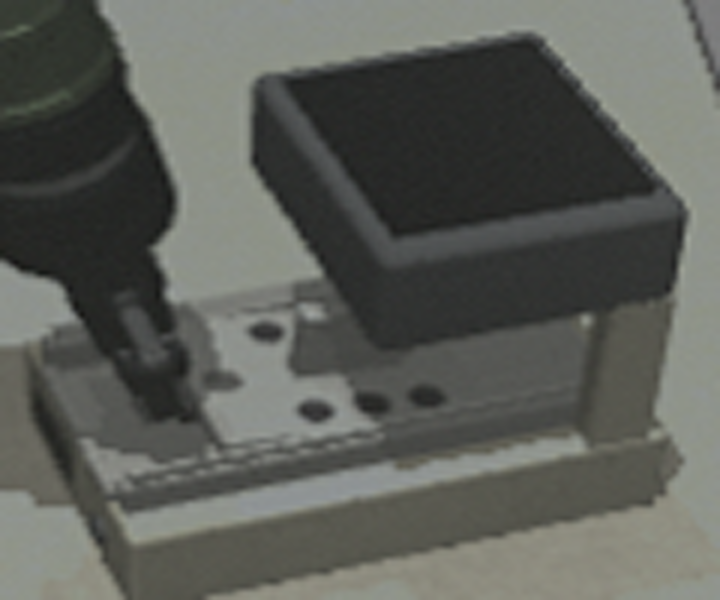

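```bash
python3 -m creep '[{"ax":0,"ay":0,"az":0,"dx":-0.01,"dy":0,"dz":0.003,"fingers":1},{"ax":0,"ay":0,"az":0,"dx":-0.02,"dy":0,"dz":0.006,"fingers":1},{"ax":0,"ay":0,"az":0,"dx":-0.03,"dy":0,"dz":0.009,"fingers":1},{"ax":0,"ay":0,"az":0,"dx":-0.04,"dy":0,"dz":0.012,"fingers":1}]'
python3 -m creep '[{"ax":0,"ay":0,"az":0,"dx":-0.01,"dy":0,"dz":0.003,"fingers":1},{"ax":0,"ay":0,"az":0,"dx":-0.02,"dy":0,"dz":0.006,"fingers":1},{"ax":0,"ay":0,"az":0,"dx":-0.025,"dy":0,"dz":0.008,"fingers":1}]'
python3 - <<'E'
from h import *
s=observe();print(s['tcp_pos'],s['wrist_force'])
cv2.imwrite('pics/s6.png',get_image('side'))
E
```

```text
time: 15.85
tcp_pos: [498.0, 130.6, 73.3]
eef_rot: [-0.138, 0.982, 0.018, 0.129]
wrist_force: [-1.7, 0.0, -0.7]
width: -0.1
grasp_force: 0.8
time: 16.15
tcp_pos: [501.2, 131.4, 73.2]
eef_rot: [-0.138, 0.982, 0.018, 0.129]
wrist_force: [-1.2, -0.6, -0.8]
width: -0.0
grasp_force: 0.7
[501.17151944 131.43797818  73.24833624] [-1.195767   -0.59448651 -0.79109014]
```

```bash
cat > look.py <<'E'
from h import *
import sys
i=get_image('side');cv2.imwrite(sys.argv[1],i)
x,y=325,145;c=cv2.cvtColor(cv2.resize(i[y:y+45,x:x+50],None,fx=4,fy=4,interpolation=2),6)
N,L,S,C=cv2.connectedComponentsWithStats((c<60).astype('uint8'))
print([((C[j]+.5)/4-.5+[x,y]).round(1).tolist()+[int(S[j,4])] for j in range(1,N) if 100<S[j,4]<700])
s=observe();print(np.round(s['tcp_pos'],1),np.round(s['wrist_force'],1))
E
python3 look.py pics/a.png
python3 -m creep '[{"ax":0,"ay":0,"az":0,"dx":-0.006,"dy":0,"dz":0.0015,"fingers":1},{"ax":0,"ay":0,"az":0,"dx":-0.012,"dy":0,"dz":0.003,"fingers":1},{"ax":0,"ay":0,"az":0,"dx":-0.012,"dy":0,"dz":0.003,"fingers":1}]' | grep force
python3 look.py pics/b.png
python3 -m creep '[{"ax":0,"ay":0,"az":0,"dx":-0.006,"dy":0,"dz":0.0015,"fingers":1},{"ax":0,"ay":0,"az":0,"dx":-0.012,"dy":0,"dz":0.003,"fingers":1},{"ax":0,"ay":0,"az":0,"dx":-0.012,"dy":0,"dz":0.003,"fingers":1}]' | grep force
python3 look.py pics/c.png
```

```text
[[336.8, 162.9, 125], [363.4, 175.0, 268], [354.2, 176.4, 278], [345.0, 178.0, 138]]
[501.2 131.5  73.3] [-0.4 -0.5 -0.9]
wrist_force: [-1.6, -0.6, -0.5]
grasp_force: 0.6
[[337.3, 162.8, 123], [363.9, 174.9, 259], [354.8, 176.3, 272], [345.5, 177.9, 134]]
[502.6 131.9  73.3] [-0.5 -0.2 -0.6]
wrist_force: [-0.2, 0.3, -0.1]
grasp_force: 0.0
[[337.9, 164.2, 119], [364.7, 175.2, 265], [355.5, 177.3, 291], [346.1, 179.4, 121]]
[504.8 132.4  73.8] [0.  0.4 0.1]
```

```bash
python3 - <<'E'
from h import *
o=np.array([568.5,151]);w=np.radians(16);M=np.array([[np.cos(w),np.sin(w)],[-np.sin(w),np.cos(w)]])
def p(n,u,z): return (M@(onz(n,*u,z)[:2]-o)).round(1)
for nm,us in (('before',[(363.9,174.9),(354.8,176.3),(345.5,177.9)]),('after',[(364.7,175.2),(355.5,177.3),(346.1,179.4)])):
    for u in us: print(nm,p('side',u,60))
# predicted pixels of -y discs for flat tray, hole at pin x=-35..; fin=hole+55
for hx in(-38,-36,-34):
  for dz in (0,):
    print(hx,[proj('side',[*(o+M.T@[hx+55+k,-31]),60]).round(1).tolist() for k in(25,0,-25)])
E
python3 look.py pics/d.png
python3 - <<'E'
import cv2
s=cv2.imread('pics/d.png');cv2.imwrite('pics/d2.png',cv2.resize(s[120:205,300:400],(800,600),interpolation=2)[:600])
E
```

```text
before [ 41.9 -27.8]
before [ 18.  -25.6]
before [ -6.4 -24. ]
after [ 43.4 -29.5]
after [ 18.3 -29.6]
after [ -6.9 -29.6]
-38 [[364.4, 175.7], [355.2, 177.8], [345.9, 179.8]]
-36 [[365.1, 175.5], [355.9, 177.6], [346.6, 179.7]]
-34 [[365.9, 175.4], [356.7, 177.4], [347.4, 179.5]]
[[337.9, 164.2, 121], [364.8, 175.2, 262], [355.5, 177.3, 290], [346.1, 179.4, 129]]
[504.7 132.4  73.7] [-0.4 -0.5 -0.3]
```

View pics/d2.png

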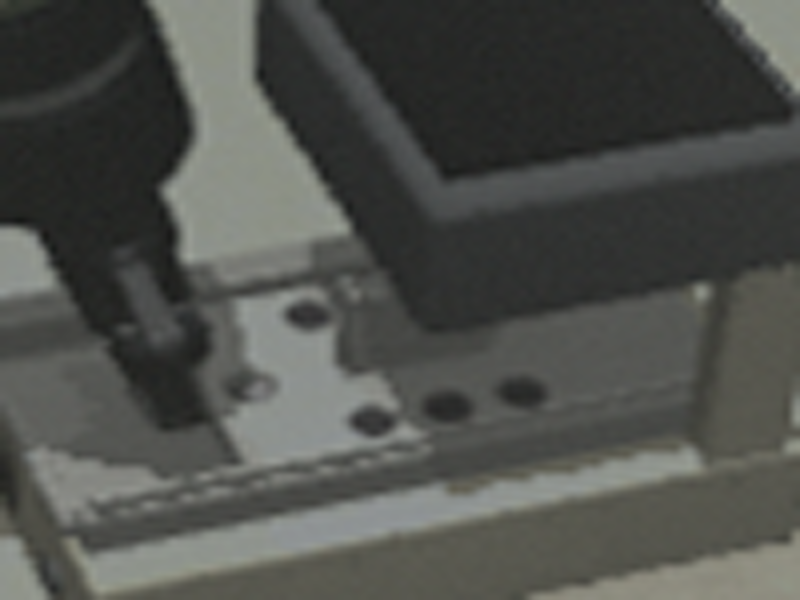

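The discs now fit a flat plate (constant offset, 25 mm spacing), the pin shows inside the hole at crop (258,385), and the push force is zero. The tray has dropped, so I'm backing off.

```bash
python3 -m creep '[{"ax":0,"ay":0,"az":0,"dx":0.05,"dy":0,"dz":-0.013,"fingers":1},{"ax":0,"ay":0,"az":0,"dx":0.1,"dy":0,"dz":-0.03,"fingers":1},{"ax":0,"ay":0,"az":0,"dx":0.1,"dy":0,"dz":-0.3,"fingers":1},{"ax":0,"ay":0,"az":0,"dx":0.1,"dy":0,"dz":-0.6,"fingers":1},{"ax":0,"ay":0,"az":0,"dx":0.1,"dy":0,"dz":-1,"fingers":1},{"ax":0,"ay":0,"az":0,"dx":0.1,"dy":0,"dz":-1,"fingers":1},{"ax":0,"ay":0,"az":0,"dx":0.1,"dy":0,"dz":-1,"fingers":1},{"ax":0,"ay":0,"az":0,"dx":0.1,"dy":0,"dz":-1,"fingers":1},{"ax":0,"ay":0,"az":0,"dx":0.1,"dy":0,"dz":-1,"fingers":1}]'
python3 look.py pics/e.png
```

```text
time: 17.9
tcp_pos: [461.8, 120.4, 184.5]
eef_rot: [-0.138, 0.982, 0.018, 0.128]
wrist_force: [0.5, 0.2, 0.3]
width: 0.1
grasp_force: 0.0
[[337.9, 164.2, 111], [364.8, 175.2, 263], [355.4, 177.3, 283], [346.1, 179.5, 111]]
[461.9 120.4 184.6] [ 0.3 -0.6 -0.9]
```

The tray hasn't moved since it dropped, and the arm is clear of everything.

```bash
python3 -c "
from rig import *
print(finish_job())"
```

```text
the job is handed in; nothing more can be done
None
```

The aluminium tray was released near the lip with its hole towards it, then nudged under the head with only a few newtons until its hole dropped over the pin; the side camera shows it flat, the arm is clear, and the job was handed in at about 18 s of the 54 s allowed.

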